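Switch on the induction plate and run its power lever up to boil

TASK

Get the chai pan heating: first switch the induction plate on by pressing down the raised near end of its toggle rocker until it snaps over, then push the power lever along its slot, past the first (simmer) click to the second and last stop (boil), and leave it there. Use fingertips or the outside of the fingers only: do not pinch the lever's knob, do not move the lever before the plate is on, and leave the saucepan, the glasses and the spice tin where they stand.

Things in the scene. Friction and masses are not known exactly. Their poses are not given: they have to be found in the camera images.
- plate: White induction plate fixed on the counter, 380 mm deep (local x, to the back) by 340 wide (local y, to the left), origin under its centre. Its front control panel, 56 mm above the counter, carries lever gate and toggle side by side, 135 mm in front of the centre, 80 mm left and right; which is left varies. The dark hob behind (60 mm up) carries the saucepan.
- gate: Flat aluminium plate of the power lever, 58 mm (local x) by 136 mm (local y) by 8 mm thick, fixed on the control panel. Origin under its centre (56 mm above the counter), axes parallel to the plate's. An 86 mm dark slot runs along local y; three ticks beside it, 30 mm apart and longer to the left, mark off, simmer, boil.
- power_lever (a joint): Lever travel along the gate's local +y (robot's left), m: 0 off (the start), 0.030 simmer (first click), 0.060 boil (second click, end stop). Sprung detents: about 7 N to leave off or simmer; let go between clicks it snaps to the nearer one (beyond about 0.048, to boil).
- lever_knob (a point): Centre of the lever's upright black knob, moving with it: 32 mm (local x) by 18 mm (local y, sliding direction) by 30 mm tall. At off it stands 30 mm right of the gate's centre. The gate's flat top lies 20 mm below this point and ends 38 mm right of it; the toggle, if on the right, has its base 102 mm to the right. Axes as the gate's.
- toggle (a joint): Angle of the toggle rocker in rad: 0 off (near end raised 10 degrees), 0.36 on (near end down). Sprung to snap over beyond 0.18; pressed at its near end it takes about 5 N to turn.
- toggle_press (a point): Where to press down: on the toggle's top face, 7 mm in from its near (robot-side) end; moves with it. The rocker is a black slab 50 mm (local x) by 34 by 8 mm, pivoted at its middle 18 mm above the panel on a 72 x 56 mm aluminium base, 8 mm thick. This point is 25 mm above the panel at off and goes down 6 mm.
- saucepan: Steel saucepan, 160 mm across, 85 mm tall, black handle (to 225 mm from its centre, 70 mm up) towards local +x, standing on the hob its centre about 195 mm behind the controls (give or take 10 mm). Origin under its centre. Not to be moved.
- glass1: Small chai glass, 66 mm across, 88 mm tall, on the counter left of the plate. Origin under its centre. Not to be moved.
- glass2: A second chai glass like the first, farther left. Not to be moved.
- spice_tin: Closed orange spice tin, 92 mm across, 112 mm tall, on the counter right of the plate. Origin under its centre. Not to be moved.

How it is judged:
By the outcome, as a careful person would: the job done as asked, in the order asked, and still so for the second after the job is handed in, with the robot touching nothing.
It also fails if it takes over 35 s, if anything falls off the work surface, if the arm or the gripper's body presses on something with over 40 N, if the wrist force passes 120 N, or if a joint passes its speed limit or range.

ROBOT

A 6-joint arm with a two-finger parallel gripper is mounted at the origin on the work surface. World frame = base frame: x ahead of the robot, y to its left, z up, the work surface at z = 0. Lengths are in m, angles in rad, forces in N, time in s.
With the tool pointing down it reaches from about 0.25 to 0.725 m from the base axis. Payload 9.7 kg.
Tool frame: the origin (TCP) lies at the very end of the fingers, on their centre line; the grasp point (between the pads) lies 19 mm behind it; z points along the fingers, x is the direction in which the jaws open and shut, and the axes are right-handed (so a half turn about z gives the same grasp; the last joint's range is limited). The gripper opens to 85 mm and grips with 20 to 120 N. Pads are 22 mm wide; open, the fingers measure 114 mm over their backs; the gripper's body (76 mm by 85 mm) begins 54 mm behind the grasp point. The pads swing forward as they close: fully open they stand 13 mm farther back than shut.
Start: joints at [-1.14, 0.087, 0.176, 1.66, 0, 1.571], TCP at [0.23, -0.5, 0.231] pointing down, gripper open.
Joint ranges: [-3.13, 3.13], [-0.85, 1.81], [-1.15, 1.24], [-2.2, 2.28], [-1.44, 1.52], [-3.14, 3.14]. Speed limits (rad/s): [2.22, 2.22, 2.57, 3.14, 3.14, 3.14].

INTERFACE

Orientations are given as a unit quaternion [w, x, y, z].
In Python, from rig import manip gives the robot as it stands. The module is installed in compiled form; this text tells all that it offers.
- The arm moves only by the tool move_arm, never from a script. Its argument "moves" is a list of rows, each an object of numbers: "tx", "ty", "tz": the shift along the tool's x, y, z in mm; "spin": the turn about the tool's z in rad. In form: [{"tx": .., "ty": .., "tz": .., "spin": ..}, ...]. A call has 1 to 8 rows; each row shifts and turns the commanded pose from where the row before left it, along the tool's axes as they then stand; what a row does not reach is not made up. A row lasts 1/12 s, in which the tool goes at most 41.7 mm and 7.16 degrees, less where a joint would pass 70% of its speed; a pose out of reach is approached as far as the arm can. A call is refused whole if a number of a shift passes 41.7 or a number of a turn 0.125, either way. A call with a gripper value outside its range is refused whole. "fingers" is the finger opening in mm, from 0 to 85.4, set as the call begins (left out, the last holds). The fingers move at their own pace and stop on an object; "squeeze" is the grip in N (left out, the last holds). Time passes only in rows, so rows that do not move let the fingers close. It gives the time, the measured TCP pose, the force and the opening at its end, in the units of the state.
- manip.state(): the state, without advancing time (a new reading comes with each control period).
- manip.grab_frame(name): name is "scene" or "top"; returns (picture, depth): 384x512x3 uint8, red, green, blue; 384x512 float32, m along the optical axis (not along the pixel's ray), 0 where there is no reading.
- manip.camera_model(name): a dict with "fx", "fy", "cx", "cy" (pixels), "k1" (the pictures are not rectified: a ray, as slopes to the right and down, at radius r is drawn at 1 + k1 r^2 times it, then the intrinsics apply), "R" (3x3) and "t" (3): a world point X has camera coordinates R X + t. Camera axes: x right, y down, z forward; pixel columns grow to the right and rows downward; lengths in m; the calibration is good to about 2 mm. A picture is of the moment at which its call begins. camera_model takes no time and is no camera call.
- manip.sign_off(): hands the job in, once; it reports no verdict.
Trained networks look in the newest picture that a camera, given by its name, has taken for a name from the list of things; names that differ only in an ending like _2 or _b are one class to them, and where a whole thing is asked for, a point or a joint stands for the part that bears it (a point fixed in the world has none). Each returns a list of dicts, best first, with "conf" (0 to 1); they miss things now and then, are a little off and sometimes report something else, mostly with a low value. They report only what shows in the picture. A call takes as long as a camera call.
- manip.look_for(camera, target): "extent" ([left, top, right, bottom] in pixels, round what is visible of it).
- manip.trace(camera, target): "region" (384x512 bool, what is visible of it) and "extent" ([left, top, right, bottom] in pixels, round what is visible of it).
The state is a dict: "time": time; "joint_positions": joint angles; "joint_velocities": joint speeds; "effort": joint torques, N m; "position": TCP position; "tcp_rot": TCP orientation; "contact_force": force on the tool from outside, world axes, zero at the start; "moment": the same for the moment, N m; "opening": opening from 0.0 (shut) to 1.0 (fully open).
Only numpy, scipy, OpenCV 4.12 (cv2) and the standard library are available. Lean on these libraries where they do the work, as an engineer would, in place of code of your own. Each camera call takes 0.05 s, during which the arm holds its last target.

## Working session

There is one attempt and no reset: what is moved stays moved. The work goes in short steps, Python scripts to look and compute and a tool call to move; the robot and the scene stay as the last step left them, time stands still between calls to the robot, and variables do not carry over. Pictures are saved under pics/ and viewed, and the job is handed in when it is done.

Besides the shell and the picture viewer there is one more tool, called after "Call:" as a command line: name --argument value ..., lists and objects as JSON in quotes. move_arm: Moves the arm, as the interface text tells. Its arguments: {"type":"object","properties":{"moves":{"type":"array"},"fingers":{"type":"number"},"squeeze":{"type":"number"}},"required":["moves"]}

```bash
mkdir -p pics; python3 - <<'E'
from rig import manip
import cv2
for c in ("scene","top"):
    p,d=manip.grab_frame(c); cv2.imwrite(f"pics/{c}0.png",p[:,:,::-1])
    import numpy as np
    np.save(f"{c}_d.npy",d)
    m=manip.camera_model(c); print(c,m)
    for t in ("toggle","toggle_press","power_lever","lever_knob","gate","plate","saucepan"):
        r=manip.look_for(c,t); print(t,[(x['extent'],round(x['conf'],2)) for x in r[:3]])
print(manip.state())
E
```

```text
scene {'fx': 405.5526921352845, 'fy': 405.5526921352845, 'cx': 258.9314973007604, 'cy': 183.33541802800244, 'k1': -0.1074335963200018, 'R': array([[-0.46353862,  0.88575441, -0.02389723],
       [ 0.50488658,  0.241865  , -0.82860779],
       [-0.72816309, -0.3961571 , -0.55931928]]), 't': array([ 0.20517706, -0.26755019,  1.80735675])}
toggle []
toggle_press [([201.1, 150.2, 214.0, 156.5], 0.39)]
power_lever [([238.6, 152.7, 242.1, 160.0], 0.39)]
lever_knob [([199.4, 148.4, 211.1, 153.5], 0.59)]
gate [([224.6, 152.3, 270.2, 174.9], 0.85)]
plate [([138.2, 147.3, 274.0, 240.7], 0.71)]
saucepan [([139.4, 158.6, 227.4, 212.4], 0.95)]
top {'fx': 409.7618702391646, 'fy': 409.7618702391646, 'cx': 265.1216901528832, 'cy': 191.5553673670575, 'k1': -0.01028306882210645, 'R': array([[-0.01378696, -0.99990381,  0.00151069],
       [-0.98691642,  0.01336512, -0.1606778 ],
       [ 0.16064215, -0.00370618, -0.98700576]]), 't': array([0.08448473, 0.60105383, 1.01406772])}
toggle [([359.7, 210.7, 379.4, 229.9], 0.83)]
toggle_press [([359.2, 212.2, 375.0, 226.9], 0.85), ([413.9, 135.2, 466.7, 181.4]
[... 338 characters left out ...]
nt_positions': array([-1.14000693e+00,  8.68795494e-02,  1.75913151e-01,  1.65980005e+00,
       -1.18968233e-05,  1.57081088e+00]), 'joint_velocities': array([ 4.61243239e-04, -1.11577044e-03,  1.80212694e-03,  9.68775480e-04,
        8.15389457e-05, -1.07755646e-03]), 'effort': array([-1.19914994e-04, -5.20051253e+01,  4.64836407e+01,  1.31250825e-03,
        2.78219142e-05, -1.38349253e-05]), 'position': array([ 0.22967054, -0.49975166,  0.23130217]), 'tcp_rot': array([ 1.30696150e-05,  8.41895181e-01, -5.39641088e-01,  9.36743278e-06]), 'contact_force': array([ 0.12448918, -0.0968529 , -0.39752352]), 'moment': array([ 0.04111004,  0.00959687, -0.02506741]), 'opening': 1.0017281816980308}
```

View pics/top0.png

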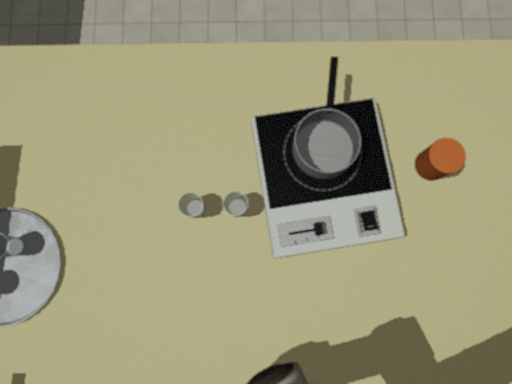

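View pics/scene0.png

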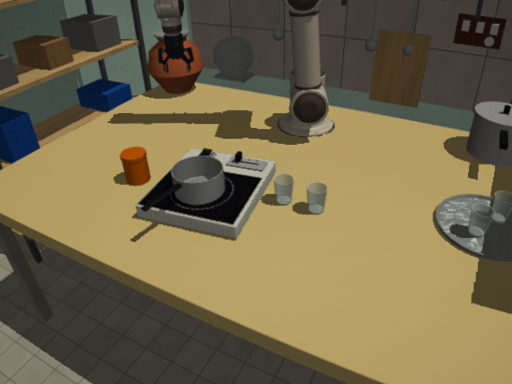

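```bash
python3 - <<'E'
import cv2
p=cv2.imread("pics/top0.png")[195:265,255:415]
cv2.imwrite("pics/top0z.png",cv2.resize(p,None,fx=5,fy=5,interpolation=cv2.INTER_CUBIC))
p=cv2.imread("pics/scene0.png")[130:190,190:290]
cv2.imwrite("pics/scene0z.png",cv2.resize(p,None,fx=8,fy=8,interpolation=cv2.INTER_CUBIC))
E
```

```text
(no output)
```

View pics/top0z.png

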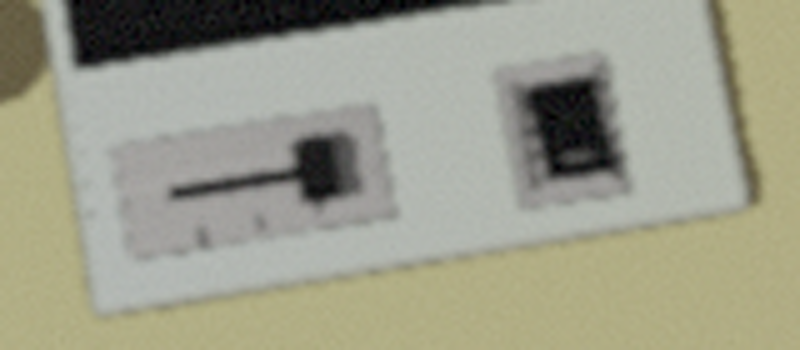

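View pics/scene0z.png

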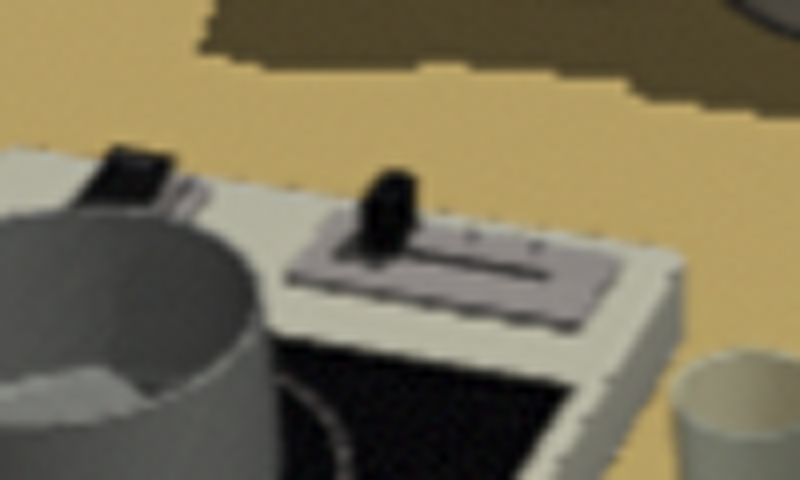

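```bash
cat > h.py <<'E'
import numpy as np, cv2
from rig import manip
def ray(c,u,v):
    m=manip.camera_model(c)
    K=np.array([[m['fx'],0,m['cx']],[0,m['fy'],m['cy']],[0,0,1]])
    q=cv2.undistortPoints(np.array([[[u,v]]],float),K,np.array([m['k1'],0,0,0.]))[0,0]
    return -m['R'].T@m['t'], m['R'].T@np.array([q[0],q[1],1])
def onz(c,u,v,z):
    o,d=ray(c,u,v); return o+d*(z-o[2])/d[2]
def proj(c,X):
    m=manip.camera_model(c)
    K=np.array([[m['fx'],0,m['cx']],[0,m['fy'],m['cy']],[0,0,1]])
    return cv2.projectPoints(np.atleast_2d(X).astype(float),cv2.Rodrigues(m['R'])[0],m['t'],K,np.array([m['k1'],0,0,0.]))[0][:,0]
E
python3 - <<'E'
from h import *
from scipy.optimize import least_squares
z=lambda u,v:(254.6+u/5,194.6+v/5)
obs=[((95,312),(-.19,.17,.056)),((748,205),(-.19,-.17,.056))]
for (a,b),s in zip([(110,150),(378,103),(398,213),(130,258)],[(1,1),(1,-1),(-1,-1),(-1,1)]):
    obs.append(((a,b),(-.135+s[0]*.029,.08+s[1]*.068,.064)))
for (a,b),s in zip([(493,68),(607,52),(630,190),(520,208)],[(1,1),(1,-1),(-1,-1),(-1,1)]):
    obs.append(((a,b),(-.135+s[0]*.036,-.08+s[1]*.028,.064)))
W=np.array([onz("top",*z(*o[0]),o[1][2])[:2] for o in obs]); L=np.array([o[1][:2] for o in obs])
def tf(p,L):
    c,s=np.cos(p[2]),np.sin(p[2]); return L@np.array([[c,-s],[s,c]]).T+p[:2]
r=least_squares(lambda p:(tf(p,L)-W).ravel(),[.5,-.1,.1]); p=r.x
print(p,np.degrees(p[2])); print(np.round((tf(p,L)-W)*1000,1))
pt=lambda x,y:tf(p,np.array([[x,y]]))[0]
K=pt(-.135,.05);T=pt(-.135-.018,-.08)
print("knob",K,"press",T,"gate",pt(-.135,.08),"pan near",pt(-.135+.195,0))
d=np.load("top_d.npy"); 
for (u,v) in [proj("top",[*K,.099])[0],proj("top",[*T,.081])[0],proj("top",[*pt(-.17,-.0),.056])[0]]:
    u,v=int(round(u)),int(round(v)); D=d[v,u]; o,dd=ray("top",u,v); print(u,v,o+dd*D)
# scene check
for X in ([*K,.084],[*T,.081]): print(proj("scene",X))
# depth-based knob top pts
ys,xs=np.mgrid[195:262,265:410]
P=np.array([np.add(*(lambda o,dd,D:(o,dd*D))(*ray("top",u,v),d[v,u])) for u,v in zip(xs.ravel(),ys.ravel())])
k=P[(P[:,2]>.090)&(P[:,2]<.11)]; print("knob top",len(k),k[:,:].mean(0),k.min(0),k.max(0))
pa=P[(P[:,2]>.05)&(P[:,2]<.06)];print(np.median(pa[:,2]))
E
```

```text
[ 0.64435155 -0.08198579  0.14755886] 8.454499920063355
[[-2.8  0.9]
 [-1.6 -3.4]
 [ 2.9  0.3]
 [ 1.   1.9]
 [-0.8  1.3]
 [-0.3  0.8]
 [ 0.3 -1.2]
 [ 1.1  1.9]
 [ 0.1 -1. ]
 [ 0.1 -1.6]]
knob [ 0.50346741 -0.05237738] press [ 0.50477613 -0.18361109] gate [ 0.49905669 -0.02270339] pan near [ 0.70369953 -0.07316435]
319 228 [ 0.50245244 -0.05376903  0.096646  ]
370 227 [ 0.50403496 -0.18172932  0.08418372]
338 239 [ 0.47703465 -0.10692575  0.05263641]
[[236.98729403 155.94037736]]
[[205.62191968 149.09018015]]Traceback (most recent call last):
  File "<stdin>", line 24, in <module>
  File "h.py", line 4, in ray
    m=manip.camera_model(c)
ValueError: time passes only in moves, steps and waits
```

Call:
move_arm --moves '[{"spin": 0.094,"tx": -10,"ty": -12},{"spin": 0.094,"tx": -18,"ty": -20},{"spin": 0.095,"tx": -18,"ty": -20}]' --fingers 0 --squeeze 40

```text
invalid input
```

```bash
cat > go.py <<'E'
import sys,numpy as np
from rig import manip
from scipy.spatial.transform import Rotation as R
s=manip.state(); q=s['tcp_rot']; M=R.from_quat([q[1],q[2],q[3],q[0]]).as_matrix()
t=np.array([float(a) for a in sys.argv[1:4]])
print(s['time'],s['position'],"xdir deg",np.degrees(np.arctan2(M[1,0],M[0,0])),"F",s['contact_force'],s['opening'])
print("tool shift mm",M.T@(t-s['position'])*1000)
E
python3 go.py .500 -.184 .12
```

```text
0.8 [ 0.22967054 -0.49975166  0.23130217] xdir deg -65.31841904449419 F [ 0.12448918 -0.0968529  -0.39752352] 1.0017281816980308
tool shift mm [-174.02587483 -377.4841459   111.2924813 ]
```

Call:
move_arm --moves '[{"tx": -10,"ty": -12,"tz": 0,"spin": 0.094},{"tx": -18,"ty": -20,"tz": 0,"spin": 0.094},{"tx": -18,"ty": -20,"tz": 0,"spin": 0.095}]' --fingers 0 --squeeze 40

```text
time: 1.05
position: [0.2642, -0.4392, 0.231]
tcp_rot: [-0.0, 0.755, -0.655, -0.0]
contact_force: [-0.3, -0.0, 0.5]
opening: 0.604
```

```bash
python3 go.py .500 -.184 .12
```

```text
1.05 [ 0.26419199 -0.43923016  0.23104918] xdir deg -81.89116359955258 F [-0.34976003 -0.04306576  0.5200033 ] 0.6036910761905036
tool shift mm [-219.37069387 -269.47533761  111.08246104]
```

Call:
move_arm --moves '[{"tx": -25,"ty": -31,"tz": 5,"spin": 0},{"tx": -25,"ty": -31,"tz": 5,"spin": 0},{"tx": -25,"ty": -31,"tz": 5,"spin": 0},{"tx": -25,"ty": -31,"tz": 10,"spin": 0},{"tx": -25,"ty": -31,"tz": 10,"spin": 0},{"tx": -25,"ty": -31,"tz": 10,"spin": 0},{"tx": -25,"ty": -31,"tz": 10,"spin": 0},{"tx": -10,"ty": -15,"tz": 10,"spin": 0}]'

```text
time: 1.72
position: [0.4688, -0.2194, 0.1659]
tcp_rot: [-0.0, 0.758, -0.652, 0.0]
contact_force: [-0.6, -0.4, -0.8]
opening: -0.002
```

```bash
python3 go.py .500 -.184 .12
```

```text
1.7167 [ 0.46875226 -0.21942399  0.16585559] xdir deg -81.38968643500263 F [-0.59281431 -0.44354456 -0.78133223] -0.0018120003483364404
tool shift mm [-30.32893431 -36.15857901  45.89910802]
```

Call:
move_arm --moves '[{"tx": -15,"ty": -18,"tz": 15,"spin": 0},{"tx": -15,"ty": -18,"tz": 15,"spin": 0},{"tx": 0,"ty": 0,"tz": 15,"spin": 0},{"tx": 0,"ty": 0,"tz": 0,"spin": 0},{"tx": 0,"ty": 0,"tz": 0,"spin": 0}]'

```text
time: 2.13
position: [0.4974, -0.1874, 0.1209]
tcp_rot: [0.0, 0.758, -0.653, -0.001]
contact_force: [-0.3, -0.2, 0.2]
opening: 0.0
```

```bash
python3 go.py .500 -.184 .10; python3 - <<'E'
from h import *
for c,(y0,y1,x0,x1) in (("scene",(110,190,180,290)),("top",(190,270,265,415))):
    p,d=manip.grab_frame(c); cv2.imwrite(f"pics/{c}1.png",cv2.resize(p[y0:y1,x0:x1,::-1],None,fx=5,fy=5,interpolation=cv2.INTER_CUBIC))
E
```

```text
2.1333 [ 0.49736362 -0.18739474  0.12093756] xdir deg -81.50198320328688 F [-0.26613711 -0.18764384  0.22532701] 0.00029920214282902415
tool shift mm [-2.95424693 -3.13878284 20.93505805]
```

View pics/scene1.png

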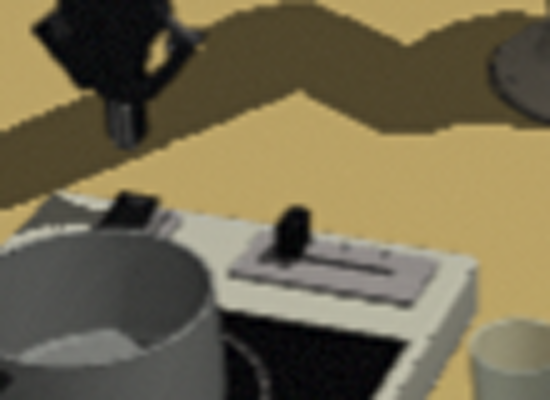

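View pics/top1.png

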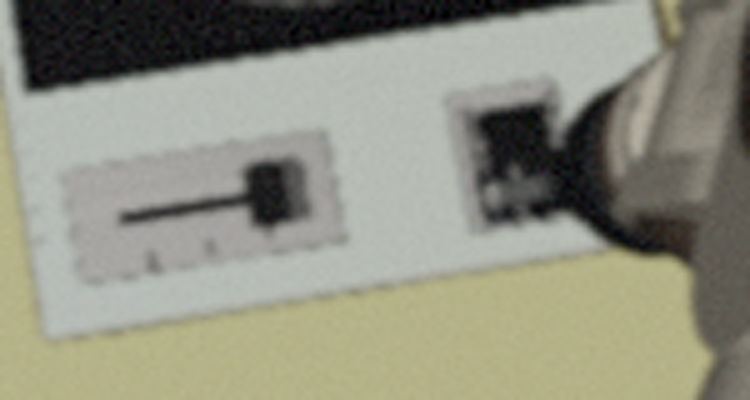

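The scene view shows the closed fingertip at about (206,139) px, right above the rocker. The top view shows its tip over the rocker's near end at about (369,228) px. Descending.

Call:
move_arm --moves '[{"tx": -3,"ty": -3,"tz": 15,"spin": 0},{"tx": 0,"ty": 0,"tz": 15,"spin": 0},{"tx": 0,"ty": 0,"tz": 6,"spin": 0},{"tx": 0,"ty": 0,"tz": 0,"spin": 0},{"tx": 0,"ty": 0,"tz": 0,"spin": 0}]'

```text
time: 2.65
position: [0.5003, -0.1847, 0.0862]
tcp_rot: [-0.0, 0.757, -0.653, 0.0]
contact_force: [-0.1, 0.6, 1.0]
opening: 0.002
```

Call:
move_arm --moves '[{"tx": 0,"ty": 0,"tz": 3,"spin": 0},{"tx": 0,"ty": 0,"tz": 2,"spin": 0},{"tx": 0,"ty": 0,"tz": 2,"spin": 0},{"tx": 0,"ty": 0,"tz": 0,"spin": 0}]'

```text
time: 2.98
position: [0.5003, -0.1846, 0.0786]
tcp_rot: [0.0, 0.757, -0.653, 0.0]
contact_force: [-1.2, -1.1, 3.0]
opening: -0.003
```

Call:
move_arm --moves '[{"tx": 0,"ty": 0,"tz": 2,"spin": 0},{"tx": 0,"ty": 0,"tz": 1.5,"spin": 0},{"tx": 0,"ty": 0,"tz": 0,"spin": 0}]'

```text
time: 3.23
position: [0.5006, -0.1844, 0.0756]
tcp_rot: [-0.0, 0.757, -0.653, 0.001]
contact_force: [-3.6, -1.1, 7.7]
opening: -0.0
```

Call:
move_arm --moves '[{"tx": 0,"ty": 0,"tz": 1.5,"spin": 0},{"tx": 0,"ty": 0,"tz": 1,"spin": 0},{"tx": 0,"ty": 0,"tz": 0,"spin": 0}]'

```text
time: 3.48
position: [0.5007, -0.1845, 0.0752]
tcp_rot: [-0.0, 0.757, -0.653, 0.001]
contact_force: [-9.9, 1.0, 24.0]
opening: -0.001
```

Call:
move_arm --moves '[{"tx": 0,"ty": 0,"tz": -10,"spin": 0},{"tx": 0,"ty": 0,"tz": -25,"spin": 0},{"tx": 0,"ty": 20,"tz": -20,"spin": 0},{"tx": 0,"ty": 30,"tz": 0,"spin": 0},{"tx": 0,"ty": 0,"tz": 0,"spin": 0}]'

```text
time: 3.9
position: [0.4485, -0.1918, 0.1286]
tcp_rot: [0.0, 0.757, -0.653, 0.0]
contact_force: [-0.1, 0.4, -0.4]
opening: -0.004
```

```bash
python3 go.py .500 -.184 .10; python3 - <<'E'
from h import *
for c,(y0,y1,x0,x1) in (("scene",(130,190,180,290)),("top",(190,270,265,415))):
    p,d=manip.grab_frame(c); cv2.imwrite(f"pics/{c}2.png",cv2.resize(p[y0:y1,x0:x1,::-1],None,fx=5,fy=5,interpolation=cv2.INTER_CUBIC))
    if c=="top": np.save("top_d2.npy",d)
E
```

```text
3.9 [ 0.44851248 -0.19183936  0.12856264] xdir deg -81.55912896105893 F [-0.1036051   0.41658857 -0.35984208] -0.0037579603531276624
tool shift mm [ -0.20807582 -52.07193838  28.57820935]
```

View pics/scene2.png

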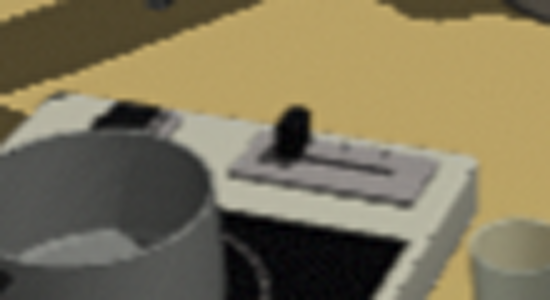

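View pics/top2.png

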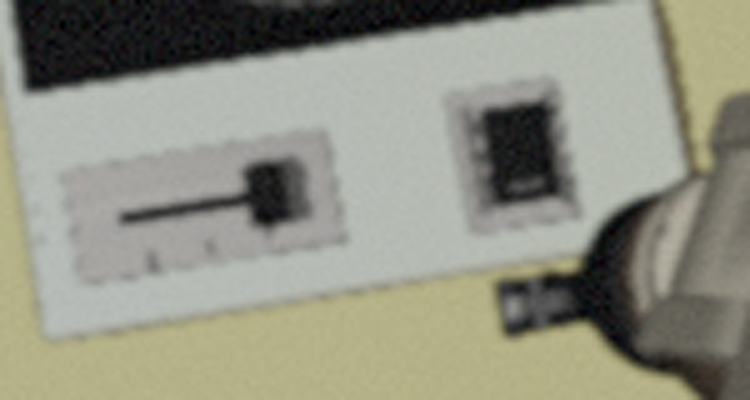

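```bash
python3 - <<'E'
from h import *
a=np.load("top_d.npy");b=np.load("top_d2.npy")
for dx in (-.018,-.01,0,.01,.018):
    c,s=np.cos(.1476),np.sin(.1476); X=[.5226-.0+dx*c,-.1809+dx*s,.077]
    u,v=proj("top",X)[0].round().astype(int); 
    f=lambda d:np.median(d[v-1:v+2,u-1:u+2]); print(dx,u,v,"height change mm",1000*(f(a)-f(b)))
A=cv2.imread("pics/scene0.png")[130:190,180:290]
B=cv2.resize(cv2.imread("pics/scene2.png"),(110,60),interpolation=cv2.INTER_AREA)
cv2.imwrite("pics/cmp.png",cv2.resize(np.hstack([A[:40,:50],B[:40,:50]]),None,fx=8,fy=8,interpolation=cv2.INTER_CUBIC))
E
```

```text
-0.018 370 227 height change mm -7.864952
-0.01 369 224 height change mm -2.9268265
0 369 220 height change mm -1.2165308
0.01 368 216 height change mm 3.902316
0.018 367 213 height change mm 8.331656
```

View pics/cmp.png

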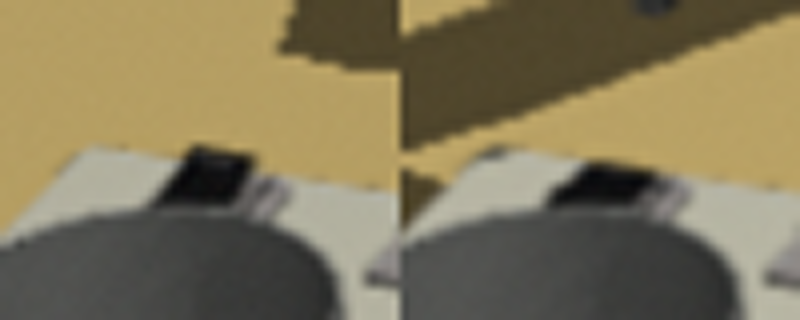

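The rocker has flipped: depth shows its near end 8 mm down and its far end 8 mm up. The lever knob has not moved (about (320,228) px in the top view). Next is the lever.

```bash
python3 go.py .5101 -.097 .078
```

```text
4.0 [ 0.45071303 -0.19173365  0.12758784] xdir deg -81.57488856343515 F [ 0.47081003 -0.04259623 -0.4951031 ] -0.00047924692744835646
tool shift mm [-85.0235209  -72.57352352  49.64187306]
```

Call:
move_arm --moves '[{"tx": -28,"ty": -20,"tz": 0,"spin": 0},{"tx": -28,"ty": -26,"tz": 0,"spin": 0},{"tx": -29,"ty": -26,"tz": 5,"spin": 0},{"tx": 0,"ty": 0,"tz": 20,"spin": 0},{"tx": 0,"ty": 0,"tz": 15,"spin": 0},{"tx": 0,"ty": 0,"tz": 9,"spin": 0},{"tx": 0,"ty": 0,"tz": 0,"spin": 0}]'

```text
time: 4.58
position: [0.5088, -0.0963, 0.0757]
tcp_rot: [0.001, 0.758, -0.653, -0.002]
contact_force: [0.1, 0.1, 0.1]
opening: -0.003
```

```bash
python3 go.py .5035 -.0525 .078;  python3 - <<'E'
from h import *
for c,(y0,y1,x0,x1) in (("scene",(110,190,180,290)),("top",(190,270,265,415))):
    p,d=manip.grab_frame(c); cv2.imwrite(f"pics/{c}3.png",cv2.resize(p[y0:y1,x0:x1,::-1],None,fx=5,fy=5,interpolation=cv2.INTER_CUBIC))
E
```

```text
4.5833 [ 0.50879606 -0.09631437  0.07565029] xdir deg -81.49647502652039 F [0.14537916 0.13140255 0.06472007] -0.0033497092070267987
tool shift mm [-44.11924499  -1.23264926  -2.28946004]
```

View pics/scene3.png

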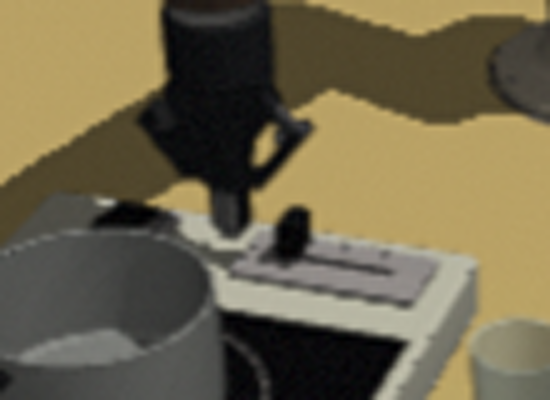

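View pics/top3.png

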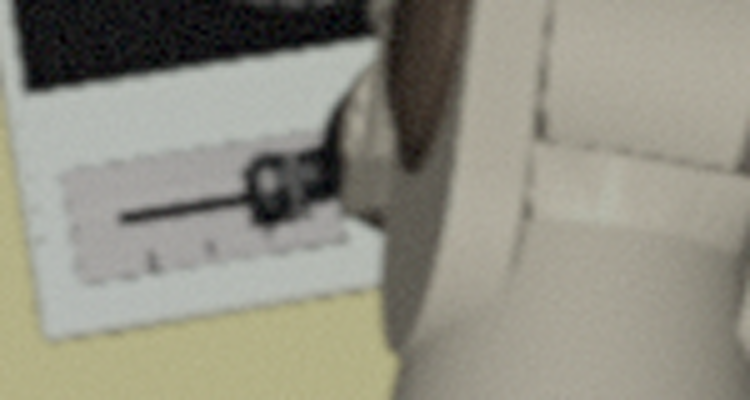

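Fingertip is right of the knob, in line with it and clear. Tip at about (226,157) px and knob at about (238,156) px in the scene view. Pushing.

Call:
move_arm --moves '[{"tx": -10,"ty": -1,"tz": 0,"spin": 0},{"tx": -8,"ty": 0,"tz": 0,"spin": 0},{"tx": -5,"ty": 0,"tz": 0,"spin": 0},{"tx": -5,"ty": 0,"tz": 0,"spin": 0}]'

```text
time: 5.02
position: [0.5069, -0.0689, 0.0792]
tcp_rot: [0.0, 0.757, -0.653, 0.001]
contact_force: [1.2, -6.6, 2.3]
opening: 0.002
```

```bash
python3 go.py .5035 -.0525 .078
```

```text
5.0167 [ 0.50685328 -0.06890643  0.07918955] xdir deg -81.53120490473415 F [ 1.16585452 -6.59413209  2.28426143] 0.001578465492586354
tool shift mm [-16.7233523    0.90216817   1.16015222]
```

Call:
move_arm --moves '[{"tx": -8,"ty": 0,"tz": 0.5,"spin": 0},{"tx": -10,"ty": 0,"tz": 0,"spin": 0},{"tx": -10,"ty": 0,"tz": 0,"spin": 0},{"tx": -8,"ty": 0,"tz": 0,"spin": 0},{"tx": -6,"ty": 0,"tz": 0,"spin": 0},{"tx": -4,"ty": 0,"tz": 0,"spin": 0},{"tx": 0,"ty": 0,"tz": 0,"spin": 0}]'

```text
time: 5.6
position: [0.4994, -0.0224, 0.0777]
tcp_rot: [-0.0, 0.758, -0.653, -0.0]
contact_force: [1.1, 0.2, -0.1]
opening: 0.004
```

```bash
python3 go.py .5035 -.0525 .078
```

```text
5.6 [ 0.49940468 -0.02239902  0.07771875] xdir deg -81.46398773563715 F [ 1.08709511  0.2263577  -0.11271802] 0.0035220076050667946
tool shift mm [30.37519053  0.41802357 -0.30513275]
```

Call:
move_arm --moves '[{"tx": -3,"ty": 0,"tz": 0,"spin": 0},{"tx": -2,"ty": 0,"tz": 0,"spin": 0},{"tx": -1.5,"ty": 0,"tz": 0,"spin": 0},{"tx": 0,"ty": 0,"tz": 0,"spin": 0}]'

```text
time: 5.93
position: [0.4987, -0.017, 0.0777]
tcp_rot: [-0.0, 0.757, -0.653, -0.0]
contact_force: [-0.8, -0.3, 0.7]
opening: 0.004
```

Call:
move_arm --moves '[{"tx": -1.5,"ty": 0,"tz": 0,"spin": 0},{"tx": -1.5,"ty": 0,"tz": 0,"spin": 0},{"tx": 0,"ty": 0,"tz": 0,"spin": 0}]'

```text
time: 6.18
position: [0.4983, -0.0143, 0.0778]
tcp_rot: [0.0, 0.757, -0.653, 0.0]
contact_force: [0.4, 0.2, 0.5]
opening: -0.002
```

```bash
python3 - <<'E'
from h import *
for c,(y0,y1,x0,x1) in (("scene",(110,190,180,290)),("top",(190,270,265,415))):
    p,d=manip.grab_frame(c); cv2.imwrite(f"pics/{c}4.png",cv2.resize(p[y0:y1,x0:x1,::-1],None,fx=5,fy=5,interpolation=cv2.INTER_CUBIC))
print(manip.state()['contact_force'])
c,s=np.cos(.1476),np.sin(.1476)
for k in (0,.03,.06): print(k,proj("scene",[.5035-s*k,-.0525+c*k,.084])[0])
E
```

```text
[ 0.45222883 -0.69332165  0.88214842]
0 [236.95226251 155.93710734]
0.03 [244.98015764 157.19105293]
0.06 [253.11053035 158.4631193 ]
```

View pics/scene4.png

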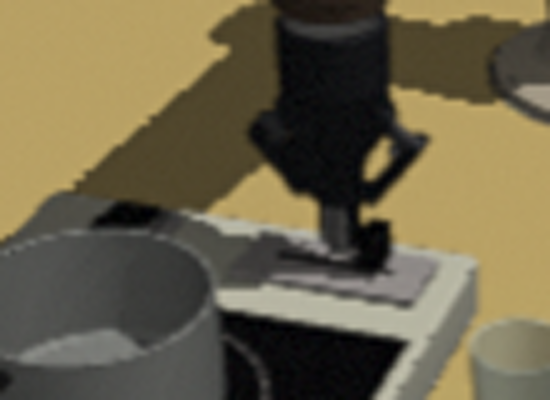

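Knob at about (255,159) px, 16 px from its start, which matches 60 mm of travel. Backing off to the right, then up.

Call:
move_arm --moves '[{"tx": 10,"ty": 0,"tz": 0,"spin": 0},{"tx": 15,"ty": 0,"tz": -10,"spin": 0},{"tx": 0,"ty": 0,"tz": -35,"spin": 0},{"tx": 0,"ty": 25,"tz": -30,"spin": 0},{"tx": 20,"ty": 35,"tz": 0,"spin": 0},{"tx": 20,"ty": 35,"tz": 0,"spin": 0},{"tx": 20,"ty": 35,"tz": 0,"spin": 0},{"tx": 0,"ty": 0,"tz": 0,"spin": 0}]'

```text
time: 6.95
position: [0.3784, -0.1205, 0.1534]
tcp_rot: [0.001, 0.756, -0.654, 0.0]
contact_force: [-0.1, -0.1, 1.0]
opening: -0.0
```

```bash
python3 - <<'E'
from h import *
for c in ("scene","top"):
    p,d=manip.grab_frame(c); cv2.imwrite(f"pics/{c}5f.png",p[:,:,::-1])
    y0,y1,x0,x1=(110,190,180,290) if c=="scene" else (190,270,265,415)
    cv2.imwrite(f"pics/{c}5.png",cv2.resize(p[y0:y1,x0:x1,::-1],None,fx=5,fy=5,interpolation=cv2.INTER_CUBIC))
    if c=="top":
        a=np.load("top_d.npy"); cc,s=np.cos(.1476),np.sin(.1476)
        for dx in (-.018,.018):
            u,v=proj("top",[.5226+dx*cc,-.1809+dx*s,.077])[0].round().astype(int)
            print(dx,1000*(a[v,u]-d[v,u]))
    for t in ("lever_knob","saucepan","glass1","spice_tin"):
        print(c,t,[(np.round(x['extent']),round(x['conf'],2)) for x in manip.look_for(c,t)[:2]])
print(manip.state()['contact_force'],manip.state()['position'],manip.state()['time'])
E
```

```text
scene lever_knob [(array([251., 157., 260., 165.]), 0.48)]
scene saucepan [(array([140., 154., 224., 212.]), 0.76)]
scene glass1 [(array([304., 180., 329., 214.]), 0.84), (array([272., 171., 293., 208.]), 0.69)]
scene spice_tin [(array([123., 147., 152., 185.]), 0.67)]
-0.018 -8.776665
0.018 8.980751
top lever_knob [(array([294.,  58., 360., 178.]), 0.51), (array([290., 222., 300., 236.]), 0.48)]
top saucepan [(array([294.,  56., 362., 179.]), 0.58)]
top glass1 [(array([178., 192., 205., 219.]), 0.83), (array([225., 190., 249., 218.]), 0.82)]
top spice_tin [(array([412., 134., 468., 181.]), 0.57)]
[0.63621193 0.00958942 0.31133897] [ 0.38261995 -0.11692448  0.15254923] 7.45
```

View pics/scene5.png

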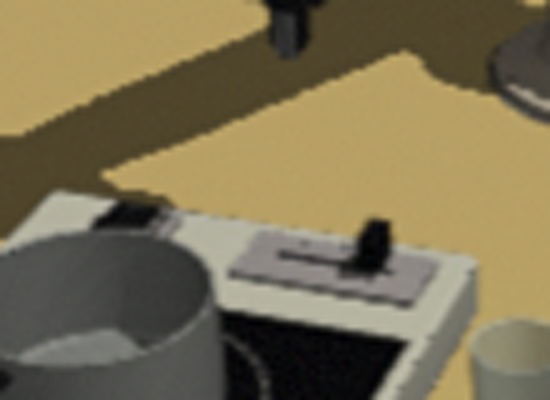

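View pics/top5.png

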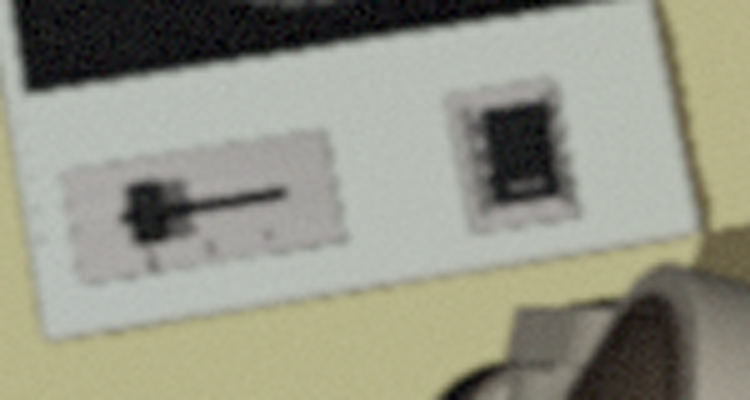

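View pics/top5f.png

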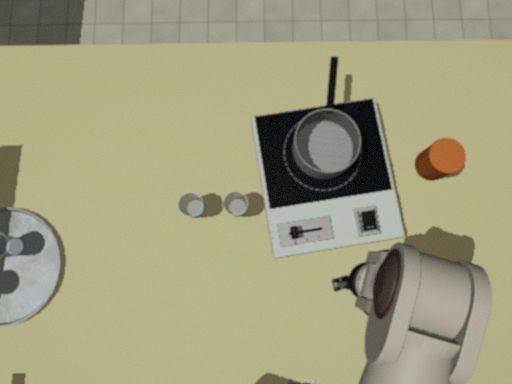

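The knob now stands by the longest tick (boil), at about (295,232) px in the top view. The rocker's near end is still down, the other objects look unmoved, and the arm is clear.

```bash
python3 -c "
from rig import manip
print(manip.sign_off())"
```

```text
the job is handed in; nothing more can be done
None
```

The plate is on and the power lever is at boil, handed in after about 7.5 s with the arm clear of everything.

- **Toggle:** I pressed the raised near end of the rocker with closed fingertips until it hit its stop, at about 24 N. Before I touched the lever, depth showed the near end about 8 mm down and the far end about 8 mm up. It was still over at the end.
- **Lever:** I pushed the knob with the outside of the closed fingers, past simmer to the second stop. The last pictures show it beside the longest tick, about 60 mm from its start. After it clicked over, the last few millimetres of push met no force. So I confirmed the end stop from the pictures, not by feel.
- **Everything else:** the saucepan, both glasses and the spice tin stand at the same pixel positions as at the start, within the networks' few-pixel scatter. The contact force read near zero at hand-in.
- **Checks that disagreed:** the knob's predicted position in the scene view was about 1.5 px off. In the last top picture the network's first guess for the knob was the saucepan; its second guess matched the picture. My first move call was refused because its rows left out some fields, and it moved nothing.

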